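# Clamp the muffin tin with the knob under the filling stand

### The job

On the raised wooden stand, slide the muffin tin sideways until it is against the side stop. Then, by pushing its lever round clockwise (seen from above), turn the knob under the stand so the clamp holds the tin firmly against the back stop: firmly, but do not over-tighten it. Push the tin gently, leave the other things alone, and let go.

Things in the scene. Friction and masses are not known exactly. Their poses are not given: they have to be found in the camera images.
- stand: Fixed wooden deck on four legs. Origin on the counter; x away from the robot to the back stop, y left, z up. Deck: x -90 to +130, y -155 to +155 mm, top 105, underside 87 mm up; legs 16 mm thick at x -75 and +115, y +-140 mm. On the deck, 40 mm tall: back stop (face at x = +100 mm) and, at the left, side stop (face at y = +100 mm, x -15 to +100 mm).
- side_stop (a point): Point on the face of the side stop, 25 mm above the deck, at the x where the middle of the seated tin lies. The tin is pushed to +y of the stand against it.
- muffin_tin: Loose dark metal tin with six muffins, 125 mm along its x, 180 mm along its y, 0.4 to 0.65 kg. Origin at the centre of its underside; flat rim 27 to 33 mm, muffins 50 mm above it. Starts on the deck, short of both stops, a little askew. Fully home its origin is at stand x +37.5, y +10 mm. Push it at the middle of its right edge, fingertips about 10 mm above the deck; over 25 N damages it.
- knob_axis (a point): Point on the knob's upright turning axis, under the deck at the front (stand x -50, y 0), at the mid-height of the lever, 60 mm above the counter.
- lever_end (a point): Point in the far end of the knob's lever, 130 mm from knob_axis at the same height. The lever is a straight level steel bar 12 mm wide, from 50 to 70 mm above the counter, ending in an upright black pin of 18 mm diameter; it sticks out in front of the deck towards the robot.
- clamp_knob (a joint): Angle of the knob in rad, 0 to 1.6, growing clockwise seen from above as the clamp tightens. At 0 the lever points 0.5 rad to the right of the stand's front (-x), at 0.5 straight to the front, at 1.6 1.1 rad to the left. Its friction is 0.75 N m (7 N at 105 mm from the axis), so it stays where it is left. Each rad moves the jaw 20 mm.
- clamp_slide: Clamp guide under the deck; its 60 mm wide rubber-faced jaw rises in front of the tin. Its origin does not tell where the jaw is: feel for it. The jaw first slides the tin back (adds up to 0.15 N m); with the tin on the back stop, at some 0.6 to 1.3 rad, a stiff spring adds 4.5 N m (220 N of clamping) per rad. Right is 8 to 30 N: stop 0.3 to 0.4 N m over free turning (10 N, not 7, at 105 mm).
- spice_jar: Bystander: small amber jar on the deck to the left of the side stop, 32 mm wide, 75 mm tall, origin under it.
- ramekin: Bystander: white bowl on the counter, 80 mm wide, 45 mm tall.
- salt_shaker: Bystander: white jar on the counter, 44 mm wide, 85 mm tall.
- mug: Bystander: blue mug, 80 mm wide, 90 mm tall.
- spatula: Bystander: spatula lying on the counter.
- vanilla_bottle: Bystander: amber bottle, 44 mm wide, 120 mm tall.
- kitchen_timer: Bystander: round white timer, 68 mm wide, 45 mm tall.

How it is judged:
By the outcome, as a careful person would: the job done as asked, in the order asked, and still so for the second after the job is handed in, with the robot touching nothing.
It also fails if it takes over 72 s, if anything falls off the work surface, if the arm or the gripper's body presses on something with over 40 N, if the wrist force passes 120 N, or if a joint passes its speed limit or range.

### The arm

A 6-joint arm with a two-finger parallel gripper is mounted at the origin on the work surface. World frame = base frame: x ahead of the robot, y to its left, z up, the work surface at z = 0. Lengths are in m, angles in rad, forces in N, time in s.
With the tool pointing down it reaches from about 0.275 to 0.75 m from the base axis. Payload 10.2 kg.
Tool frame: the origin (TCP) lies on the centre line of the jaws, within the pads' length; the fingertips stand 8 mm ahead of it and the grasp point (between the pads) lies 11 mm behind it; z points along the fingers, y is the line along which they close (so a half turn about z gives the same grasp; the last joint's range is limited). The gripper opens to 85 mm and grips with 20 to 120 N. Pads are 22 mm wide; open, the fingers measure 114 mm over their backs; the gripper's body (76 mm by 85 mm) begins 54 mm behind the grasp point. The pads swing forward as they close: fully open they stand 13 mm farther back than shut.
Start: joints at [-1.336, 0.313, 1.498, -0, 1.331, -0.223], TCP at [0.232, -0.471, 0.239] pointing down, gripper open.
Joint ranges: [-2.94, 2.94], [-0.97, 2.17], [0.19, 2.56], [-1.23, 4.37], [0.02, 3.11], [-2.88, 2.88]. Speed limits (rad/s): [2.39, 2.39, 3.01, 3.14, 3.14, 3.14].

### API

Orientations are given as a unit quaternion [x, y, z, w].
In Python, from cell import robot gives the robot as it stands. The module is installed in compiled form; this text tells all that it offers.
- The arm moves only by the tool send_rows, never from a script. Its argument "increments" is a list of rows, each a list of 7 numbers: the shift along the world's x, y, z in mm, then the turn, a rotation vector about the world's x, y, z in degrees, then the closure, from 0 (fully open) to 1 (shut). In form: [[dx, dy, dz, wx, wy, wz, jaw], ...]. A call has 1 to 10 rows; each row is the pose to reach, as a shift and turn from the pose commanded when the call began; what a row does not reach only later rows make up. A row lasts 1/10 s, in which the tool goes at most 50 mm and 8.59 degrees, less where a joint would pass 70% of its speed; a pose out of reach is approached as far as the arm can. A call with a gripper value outside its range is refused whole. The fingers move at their own pace and stop on an object; "squeeze" is the grip in N (left out, the last holds). Time passes only in rows, so rows that repeat a pose let the fingers close. It gives the time, the measured TCP pose, the force, the opening and the grip force at its end, in the units of the state.
- robot.observe(): the state, without advancing time (a new reading comes with each control period).
- robot.capture(name): name is "scene" or "top" or "wrist"; returns the picture (420x560x3 uint8, red, green, blue); there is no depth.
- robot.camera_params(name): a dict with "mtx" (3x3 intrinsics, pixels), "rvec" (rotation vector, rad) and "tvec" (3), from world to camera coordinates, as OpenCV has them. Camera axes: x right, y down, z forward; pixel columns grow to the right and rows downward; lengths in m; the calibration is good to about 2 mm. The wrist camera is an equidistant fisheye: a pixel r from the principal point sees the ray r / f radians off the axis. A picture is of the moment at which its call begins: read the wrist's pose just before it. camera_params takes no time and is no camera call; for the wrist camera it gives the pose at the moment of the call.
- robot.finish_job(): hands the job in; it is judged then, once.
The state is a dict: "clock": time; "q": joint angles; "qvel": joint speeds; "joint_torque": joint torques, N m; "tool_pos": TCP position; "orientation": TCP orientation; "force": force on the tool from outside, world axes, zero at the start; "moment": the same for the moment, N m; "opening": opening from 0.0 (shut) to 1.0 (fully open); "gripper_force": force on a finger pad.
Only numpy, scipy, OpenCV 4.12 (cv2) and the standard library are available. Lean on these libraries where they do the work, as an engineer would, in place of code of your own. Each camera call takes 0.05 s, during which the arm holds its last target. There are 200 camera calls.

## Working session

There is one attempt and no reset: what is moved stays moved. The work goes in short steps, Python scripts to look and compute and a tool call to move; the robot and the scene stay as the last step left them, time stands still between calls to the robot, and variables do not carry over. Pictures are saved under pics/ and viewed, at most 10 in all, crops included, and the job is handed in when it is done.

Besides the shell and the picture viewer there is one more tool, called after "Call:" as name(argument=value, ...), one argument or row to a line, values as JSON. send_rows: Moves the arm, as the interface text tells. Its arguments: {"type":"object","properties":{"increments":{"type":"array","items":{"type":"array","items":{"type":"number"}}},"squeeze":{"type":"number"}},"required":["increments"]}

```bash
mkdir -p pics; python3 - <<'E'
from cell import robot
import cv2,numpy as np
s=robot.observe();print(s)
for n in("scene","top"):
    im=robot.capture(n);cv2.imwrite(f"pics/{n}0.png",im[:,:,::-1]);p=robot.camera_params(n)
    R=cv2.Rodrigues(p["rvec"])[0];print(n,p["mtx"],-R.T@np.ravel(p["tvec"]),R[2])
E
```

```text
{'clock': 0.0, 'q': array([-1.33636448e+00,  3.13444292e-01,  1.49843989e+00,  1.41255785e-05,
        1.33095968e+00, -2.23394222e-01]), 'qvel': array([ 0.00033985, -0.00084725, -0.00062997,  0.00110628,  0.00132731,
        0.00077322]), 'joint_torque': array([-1.56103342e-04, -4.12263894e+01, -2.59740669e+01, -2.16089788e-04,
        4.15988659e-03, -9.89488683e-06]), 'tool_pos': array([ 0.23198785, -0.47069859,  0.23873692]), 'orientation': array([ 9.73913815e-01,  2.26917364e-01,  3.40691713e-06, -6.25629320e-04]), 'force': array([-0.46745378,  0.48030123, -0.1081485 ]), 'moment': array([-0.00728144,  0.01402256, -0.0350231 ]), 'gripper_force': 0.0, 'opening': 0.9992871389892019}
scene [[409.68929429   0.         280.53722   ]
 [  0.         409.68929429 208.11586834]
 [  0.           0.           1.        ]] [0.88508918 0.32496542 0.9290759 ] [-0.32855162 -0.3833497  -0.86318992]
top [[384.49729895   0.         274.05675976]
 [  0.         384.49729895 211.85162955]
 [  0.           0.           1.        ]] [ 0.41345181 -0.02404614  1.26913366] [ 0.11172865 -0.0205533  -0.99352618]
```

View pics/scene0.png

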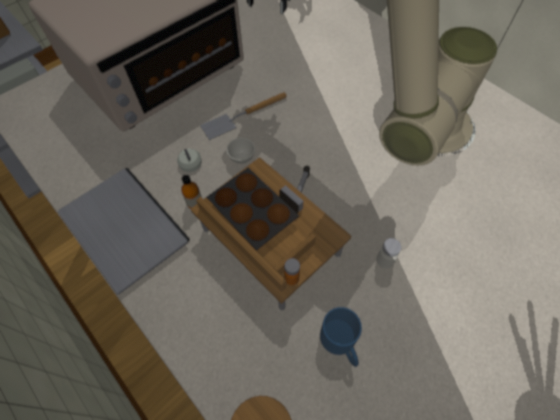

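View pics/top0.png

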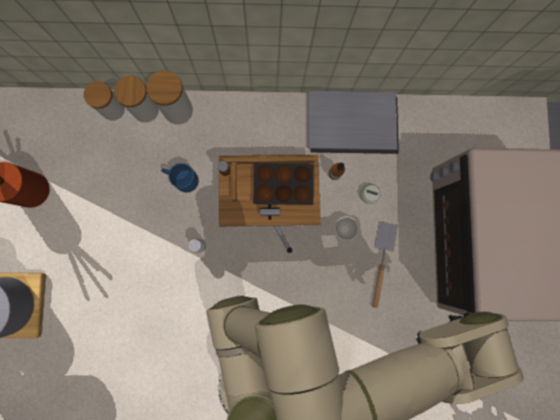

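The top view shows the deck at pixels (219–320, 155–226), the tin at about (283, 184), the clamp jaw at (270, 212) and the lever end at (290, 250). The ramekin is at (347, 228), the vanilla bottle at (337, 171) and the timer at (371, 193). I'll zoom in for corner points.

```bash
cat > h.py <<'E'
import cv2,numpy as np
from cell import robot
def cam(n):
    p=robot.camera_params(n);R=cv2.Rodrigues(p["rvec"])[0];return p["mtx"],R,np.ravel(p["tvec"])
def ray(n,uv,z):
    K,R,t=cam(n);c=-R.T@t;d=R.T@np.linalg.inv(K)@np.array([uv[0],uv[1],1.]);return c+d*(z-c[2])/d[2]
def proj(n,P):
    K,R,t=cam(n);return cv2.projectPoints(np.array(P,float).reshape(-1,3),R,t,K,None)[0].reshape(-1,2)
E
python3 - <<'E'
import cv2
im=cv2.imread("pics/top0.png")[145:260,210:370]
cv2.imwrite("pics/top0c.png",cv2.resize(cv2.convertScaleAbs(im,alpha=1.5),None,fx=5,fy=5,interpolation=cv2.INTER_CUBIC))
E
```

```text
(no output)
```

View pics/top0c.png

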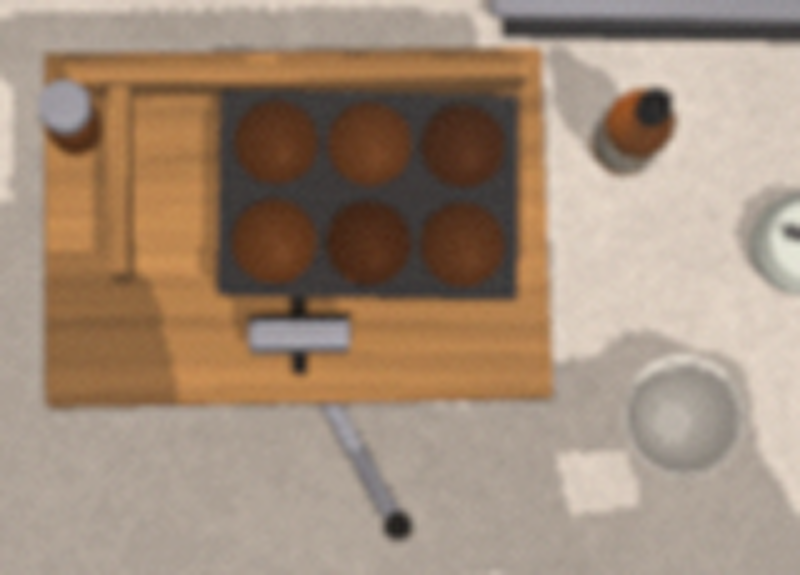

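```bash
python3 - <<'E'
from h import *
np.set_printoptions(precision=4,suppress=True)
C=lambda u,v,z:ray("top",((u+2)/5+210-.5,(v+2)/5+145-.5),z)   # crop->px
fl,fr=C(47,407,.105),C(553,399,.105);bl,br=C(44,50,.145),C(542,47,.145)
print(fl,fr,bl,br,np.linalg.norm(fl-fr))
tc=[C(*p,.138) for p in((219,88),(517,96),(516,298),(218,296))];print("tin",np.array(tc)[:,:2],np.linalg.norm(tc[0]-tc[1]),np.linalg.norm(tc[1]-tc[2]))
ey=(fl-fr)[:2];ey/=np.linalg.norm(ey);ex=np.array([ey[1],-ey[0]])
o1=(fl+fr)[:2]/2+.09*ex; o2=(bl+br)[:2]/2-.13*ex; o=(o1+o2)/2
print("yaw",np.arctan2(ex[1],ex[0]),o1,o2)
S=lambda P:np.array([(P[:2]-o)@ex,(P[:2]-o)@ey])*1000
t=np.mean(tc,0);print("tin c stand",S(t),[S(x) for x in tc])
te=(tc[0]-tc[1])[:2]+(tc[3]-tc[2])[:2];print("tin yaw rel",np.arctan2(te[1],te[0])-np.arctan2(ey[1],ey[0]))
for z in(.07,.09,.1):print("pin",z,S(C(397,523,z)),C(397,523,z))
for n,p in dict(bot=(655,105,.12),botbase=(622,160,0),ram=(683,415,.03),jaw=(299,335,.145),timer=(800,243,.04),sidestop=(132,90,.145),ss2=(132,278,.145),jar=(66,108,.18)).items():print(n,C(*p),S(C(*p)))
K=o-.05*ex;print("knob",K,"o",o,"ex",ex)
E
```

```text
[0.4982 0.1171 0.105 ] [ 0.5068 -0.1899  0.105 ] [0.7087 0.1196 0.145 ] [ 0.7154 -0.1783  0.145 ] 0.30714607798953114
tin [[ 0.6889  0.0152]
 [ 0.6868 -0.1641]
 [ 0.5642 -0.1634]
 [ 0.563   0.0137]] 0.1792831044055295 0.12264077171198608
yaw 0.028002201674810094 [ 0.5925 -0.0339] [ 0.5821 -0.033 ]
tin c stand [ 37.2533 -42.2439] [array([102.9159,  45.778 ]), array([  95.817 , -133.3645]), array([ -26.7537, -129.2219]), array([-22.966 ,  47.8328])]
tin yaw rel -0.030553969646792023
pin 0.07 [-157.8233  -59.6395] [ 0.4312 -0.0975  0.07  ]
pin 0.09 [-158.0848  -58.4072] [ 0.4309 -0.0962  0.09  ]
pin 0.1 [-158.2155  -57.791 ] [ 0.4307 -0.0956  0.1   ]
bot [ 0.6869 -0.251   0.12  ] [  93.4423 -220.2394]
botbase [ 0.6773 -0.252   0.    ] [  83.8197 -221.0078]
ram [ 0.5035 -0.2851  0.03  ] [ -90.8097 -249.2523]
jaw [ 0.5396 -0.0345  0.145 ] [-47.7352   0.2829]
timer [ 0.6158 -0.3607  0.04  ] [  19.3205 -327.8933]
sidestop [0.6851 0.0667 0.145 ] [100.6196  97.3764]
ss2 [0.5721 0.0643 0.145 ] [-12.4617  98.1213]
jar [0.6655 0.1016 0.18  ] [ 81.961  132.8081]
knob [ 0.5373 -0.0348] o [ 0.5873 -0.0334] ex [0.9996 0.028 ]
```

The stand, tin and lever measurements agree with the given sizes: deck depth and width, tin 179×123 mm, lever 128 mm at about 0.49 rad right of front. The stand origin is about (0.5926, -0.0335) with yaw 0.025, and the tin sits at stand (32, -42). I'll move above the tin's right side with the fingers shut.

Call:
send_rows(
  increments=[
    [40,27,0,0,0,-4,1],
    [80,54,0,0,0,-8,1],
    [120,81,0,0,0,-12,1],
    [160,108,0,0,0,-16,1],
    [200,135,0,0,0,-20,1],
    [240,162,0,0,0,-24.8,1],
    [280,189,0,0,0,-24.8,1],
    [320,216,0,0,0,-24.8,1],
    [360,243,0,0,0,-24.8,1],
    [397,268,0,0,0,-24.8,1],
  ],
  squeeze=40,
)

```text
clock: 1.1
tool_pos: [0.6305, -0.2012, 0.2388]
orientation: [1.0, 0.013, -0.0, -0.0]
force: [0.5, -0.2, 0.2]
opening: 0.001
gripper_force: 0.0
```

Call:
send_rows(
  increments=[
    [0,0,0,0,0,0,1],
    [0,0,0,0,0,0,1],
    [0,0,0,0,0,0,1],
  ],
)

```text
clock: 1.4
tool_pos: [0.6283, -0.2037, 0.2392]
orientation: [1.0, 0.012, -0.0, -0.0]
force: [-1.1, 0.5, 0.2]
opening: -0.004
gripper_force: 0.0
```

```bash
python3 - <<'E'
from h import *
im=robot.capture("wrist");cv2.imwrite("pics/w1.png",im[:,:,::-1])
s=robot.observe();print(s["clock"],s["tool_pos"],s["orientation"],s["force"],s["opening"])
E
```

```text
1.45 [ 0.62825594 -0.20389613  0.23943955] [ 9.99930760e-01  1.17668053e-02 -1.21857069e-04  5.55900400e-05] [-0.44371977 -0.80638079 -0.11850763] 0.004077272097549162
```

View pics/w1.png

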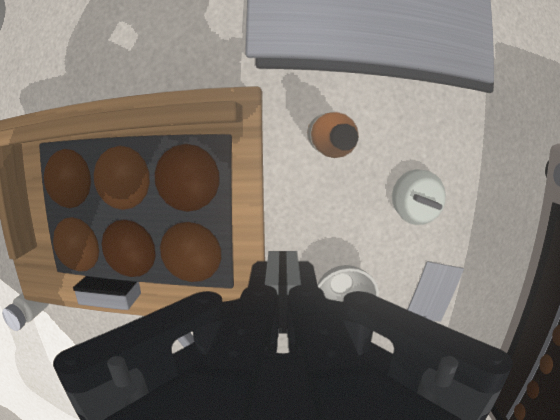

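The wrist view shows the tin's right edge at corners (232,136) and (233,287), the deck's back-right corner at (262,87), and the bottle and timer clear of the fingers. I'll check these against the top-view estimate.

```bash
cat >> h.py <<'E'
def wray(uv,z):
    K,R,t=cam("wrist");c=-R.T@t;a=(uv[0]-K[0,2])/K[0,0];b=(uv[1]-K[1,2])/K[1,1];r=np.hypot(a,b)
    d=R.T@np.array([a/r*np.sin(r),b/r*np.sin(r),np.cos(r)]);return c+d*(z-c[2])/d[2]
o=np.array([.5926,-.0335]);ex=np.array([np.cos(.025),np.sin(.025)]);ey=np.array([-ex[1],ex[0]])
S=lambda P:np.array([(P[:2]-o)@ex,(P[:2]-o)@ey])*1000
E
python3 - <<'E'
from h import *
for n,p in dict(deckBR=(262,87,.105),deckedge=(264,240,.105),tinBR=(232,136,.138),tinFR=(233,287,.138),tinBL=(41,144,.138),jawTL=(80,281,.147),jawTR=(140,282,.147)).items():print(n,wray(p[:2],p[2]),S(wray(p[:2],p[2])))
E
```

```text
deckBR [ 0.72658277 -0.18501209  0.105     ] [ 130.15349265 -154.81396551]
deckedge [ 0.59545432 -0.18866913  0.105     ] [  -1.02539869 -155.19198833]
tinBR [ 0.68683528 -0.16604491  0.138     ] [  90.89255534 -134.85912508]
tinFR [ 0.56522292 -0.16482244  0.138     ] [ -30.65124621 -130.59705057]
tinBL [0.68769543 0.01122937 0.138     ] [96.18383158 42.33825788]
jawTL [ 0.56304148 -0.02069822  0.147     ] [-29.22927616  13.53666327]
jawTR [ 0.56887158 -0.08555983  0.147     ] [-25.02236204 -51.45041839]
```

Both views agree to 2–3 mm, so I'll descend beside the tin.

Call:
send_rows(
  increments=[
    [0,0,-40,0,0,0,1],
    [0,0,-75,0,0,0,1],
    [0,0,-100,0,0,0,1],
    [0,0,-116,0,0,0,1],
    [0,0,-116,0,0,0,1],
    [0,0,-116,0,0,0,1],
  ],
)

```text
clock: 2.05
tool_pos: [0.6289, -0.2038, 0.1244]
orientation: [1.0, 0.012, 0.0, 0.0]
force: [0.2, 0.6, -0.1]
opening: -0.001
gripper_force: 0.0
```

Call:
send_rows(
  increments=[
    [0,3,0,0,0,0,1],
    [0,6,0,0,0,0,1],
    [0,9,0,0,0,0,1],
    [0,12,0,0,0,0,1],
    [0,14,0,0,0,0,1],
    [0,16,0,0,0,0,1],
    [-0.5,18,0,0,0,0,1],
    [-0.5,20,0,0,0,0,1],
    [-0.5,22,0,0,0,0,1],
    [-0.5,24,0,0,0,0,1],
  ],
)

```text
clock: 3.05
tool_pos: [0.6285, -0.1788, 0.1233]
orientation: [1.0, 0.012, -0.0, -0.0]
force: [1.0, 0.1, -0.1]
opening: 0.003
gripper_force: 0.0
```

Call:
send_rows(
  increments=[
    [0,2,0,0,0,0,1],
    [0,4,0,0,0,0,1],
    [0,6,0,0,0,0,1],
    [0,8,0,0,0,0,1],
    [0,10,0,0,0,0,1],
    [0,12,0,0,0,0,1],
    [0,14,0,0,0,0,1],
    [0,16,0,0,0,0,1],
    [-0.5,18,0,0,0,0,1],
    [-0.5,20,0,0,0,0,1],
  ],
)

```text
clock: 4.05
tool_pos: [0.628, -0.1588, 0.1233]
orientation: [1.0, 0.012, -0.0, 0.0]
force: [-0.0, -3.0, -0.9]
opening: -0.003
gripper_force: 1.8
```

Call:
send_rows(
  increments=[
    [0,2,0,0,0,0,1],
    [0,4,0,0,0,0,1],
    [0,6,0,0,0,0,1],
    [0,8,0,0,0,0,1],
    [0,10,0,0,0,0,1],
    [0,12,0,0,0,0,1],
    [0,14,0,0,0,0,1],
    [0,16,0,0,0,0,1],
    [-0.5,18,0,0,0,0,1],
    [-0.5,20,0,0,0,0,1],
  ],
)

```text
clock: 5.05
tool_pos: [0.6275, -0.1388, 0.1233]
orientation: [1.0, 0.012, -0.0, -0.0]
force: [0.6, -4.1, -0.8]
opening: 0.0
gripper_force: 1.8
```

```bash
python3 - <<'E'
from h import *
im=robot.capture("top");s=robot.observe();print(s["tool_pos"],s["force"],S(s["tool_pos"]))
im=robot.capture("top")[145:260,210:370,::-1]
cv2.imwrite("pics/t2.png",cv2.resize(cv2.convertScaleAbs(im,alpha=1.5),None,fx=5,fy=5,interpolation=cv2.INTER_CUBIC));print(robot.observe()["force"])
E
```

```text
[ 0.6274963  -0.13847206  0.12331789] [ 0.8487842  -3.39641282 -0.31677859] [  32.26136865 -105.81157598]
[-0.06034732 -0.48970216  0.45188041]
```

View pics/t2.png

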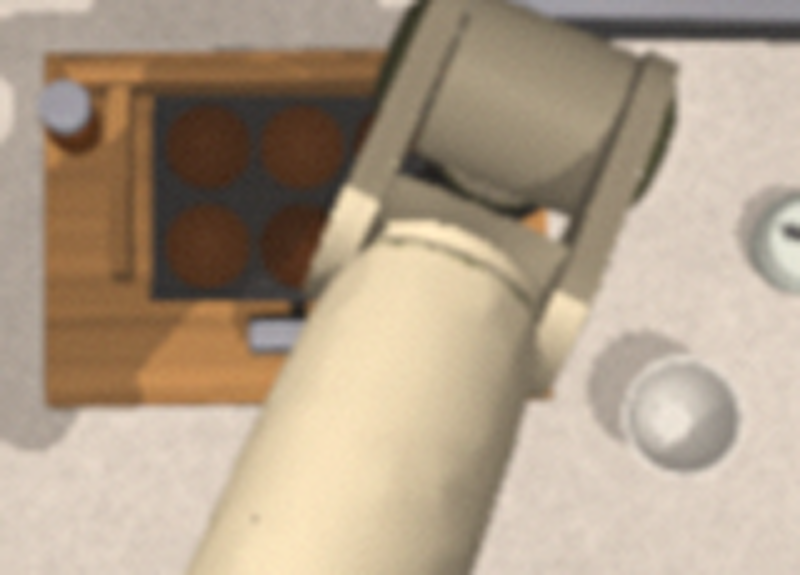

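The picture shows the tin sliding evenly. Its left edge is at crop column 153 and the stop face at 132, so about 12 mm remain. I'll continue slowly and feel for contact.

Call:
send_rows(
  increments=[
    [0,1,0,0,0,0,1],
    [0,2,0,0,0,0,1],
    [0,3,0,0,0,0,1],
    [0,4,0,0,0,0,1],
    [0,5,0,0,0,0,1],
    [0,6,0,0,0,0,1],
    [0,7,0,0,0,0,1],
    [0,8,0,0,0,0,1],
  ],
)

```text
clock: 5.95
tool_pos: [0.6275, -0.1309, 0.1233]
orientation: [1.0, 0.012, -0.0, 0.0]
force: [0.8, -3.2, -0.6]
opening: -0.002
gripper_force: 1.8
```

Call:
send_rows(
  increments=[
    [0,0.5,0,0,0,0,1],
    [0,1,0,0,0,0,1],
    [0,1.5,0,0,0,0,1],
    [0,2,0,0,0,0,1],
  ],
)

```text
clock: 6.35
tool_pos: [0.6275, -0.1289, 0.1233]
orientation: [1.0, 0.012, -0.0, -0.0]
force: [-0.6, -3.0, -0.6]
opening: 0.001
gripper_force: 1.8
```

Call:
send_rows(
  increments=[
    [0,0.3,0,0,0,0,1],
    [0,0.6,0,0,0,0,1],
    [0,1,0,0,0,0,1],
  ],
)

```text
clock: 6.65
tool_pos: [0.6275, -0.1279, 0.1233]
orientation: [1.0, 0.012, 0.0, 0.0]
force: [-0.0, -4.1, -1.9]
opening: -0.004
gripper_force: 1.8
```

Call:
send_rows(
  increments=[
    [0,0.4,0,0,0,0,1],
    [0,0.8,0,0,0,0,1],
  ],
)

```text
clock: 6.85
tool_pos: [0.6275, -0.1271, 0.1233]
orientation: [1.0, 0.012, 0.0, -0.0]
force: [-1.1, -4.1, -0.6]
opening: -0.003
gripper_force: 1.8
```

Call:
send_rows(
  increments=[
    [0,0.4,0,0,0,0,1],
    [0,0.8,0,0,0,0,1],
  ],
)

```text
clock: 7.05
tool_pos: [0.6275, -0.1263, 0.1233]
orientation: [1.0, 0.012, 0.0, 0.0]
force: [0.4, -3.8, 0.1]
opening: 0.002
gripper_force: 1.8
```

Call:
send_rows(
  increments=[
    [0,0.4,0,0,0,0,1],
    [0,0.8,0,0,0,0,1],
  ],
)

```text
clock: 7.25
tool_pos: [0.6275, -0.1256, 0.1233]
orientation: [1.0, 0.012, -0.0, 0.0]
force: [0.1, -5.2, -0.1]
opening: 0.002
gripper_force: 2.7
```

Call:
send_rows(
  increments=[
    [0,0.3,0,0,0,0,1],
    [0,0.6,0,0,0,0,1],
  ],
)

```text
clock: 7.45
tool_pos: [0.6276, -0.1255, 0.1233]
orientation: [1.0, 0.012, 0.0, 0.001]
force: [1.0, -7.3, -2.0]
opening: 0.002
gripper_force: 3.6
```

Call:
send_rows(
  increments=[
    [0,0.2,0,0,0,0,1],
    [0,0.4,0,0,0,0,1],
  ],
)

```text
clock: 7.65
tool_pos: [0.6277, -0.1254, 0.1233]
orientation: [1.0, 0.012, 0.0, 0.001]
force: [0.7, -8.7, -1.3]
opening: 0.008
gripper_force: 4.2
```

The tin has stopped against the side stop. I'll add a little firmness, well under 25 N, then back off and check.

Call:
send_rows(
  increments=[
    [0,0.4,0,0,0,0,1],
    [0,0.8,0,0,0,0,1],
    [0,0.8,0,0,0,0,1],
  ],
)

```text
clock: 7.95
tool_pos: [0.6279, -0.1253, 0.1234]
orientation: [1.0, 0.012, 0.001, 0.001]
force: [2.0, -11.9, -2.3]
opening: -0.002
gripper_force: 5.4
```

Call:
send_rows(
  increments=[
    [0,-5,0,0,0,0,1],
    [0,-20,0,0,0,0,1],
    [0,-45,0,0,0,0,1],
    [0,-60,0,0,0,0,1],
    [0,-60,40,0,0,0,1],
    [0,-60,85,0,0,0,1],
    [0,-60,115,0,0,0,1],
    [0,-60,115,0,0,0,1],
    [0,-60,115,0,0,0,1],
  ],
)

```text
clock: 8.85
tool_pos: [0.6275, -0.184, 0.2383]
orientation: [1.0, 0.012, 0.0, -0.0]
force: [-0.2, 0.2, -0.6]
opening: 0.003
gripper_force: 0.0
```

```bash
python3 - <<'E'
from h import *
im=robot.capture("wrist");cv2.imwrite("pics/w2.png",im[:,:,::-1])
s=robot.observe();print(s["clock"],s["tool_pos"],s["force"],S(s["tool_pos"]))
E
```

```text
8.9 [ 0.62718324 -0.18377835  0.23716611] [ 0.18073896  0.1372456  -0.37648641] [  30.81586913 -151.09587805]
```

View pics/w2.png

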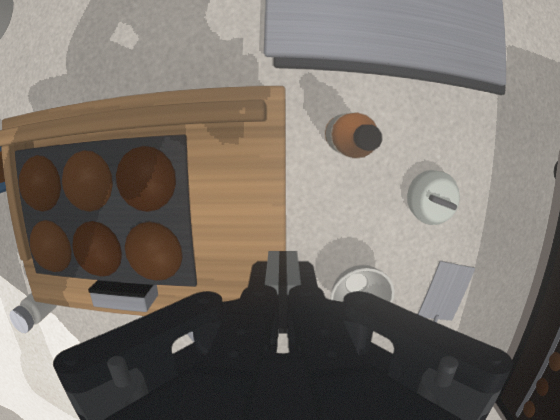

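```bash
cat >> h.py <<'E'
def contact(th,r=.100,gap=0.,half=.0205):  # finger centre (world) for knob angle th
    a=th-.5;p=np.array([-.05,0])+r*np.array([-np.cos(a),np.sin(a)])-(half+gap)*np.array([np.sin(a),np.cos(a)])
    return o+p[0]*ex+p[1]*ey
def tau(s,th): # torque about knob from measured force/contact
    a=th-.5;t=np.sin(a)*ex+np.cos(a)*ey;return -s["force"][:2]@t
E
python3 - <<'E'
from h import *
for n,p in dict(tinBR=(186,136,.138),tinFR=(196,286,.138),tinBL=(16,152,.138),tinFL=(36,270,.138)).items():print(n,S(wray(p,p[2])))
print("salt",S(ray("top",(196,246),.06)))
print(contact(.013,gap=.014))
for th in np.arange(0,1.7,.1):print(round(th,1),(contact(th)*1000).round(1),end=" ")
E
```

```text
tinBR [ 91.37683165 -80.33802079]
tinFR [-30.48743863 -79.28871253]
tinBL [91.11642864 96.46510735]
tinFL [-27.53073103  97.58551761]
salt [-147.81681075  230.67213581]
[ 0.47234128 -0.11381799]
0.0 [ 466.4 -102.6] 0.1 [460.  -94.7] 0.2 [454.4 -86.1] 0.3 [449.7 -77. ] 0.4 [446.  -67.6] 0.5 [443.2 -57.7] 0.6 [441.4 -47.7] 0.7 [440.6 -37.5] 0.8 [440.8 -27.3] 0.9 [442.1 -17.2] 1.0 [444.3  -7.2] 1.1 [447.5   2.4] 1.2 [451.7  11.7] 1.3 [456.8  20.6] 1.4 [462.8  28.9] 1.5 [469.5  36.5] 1.6 [477.   43.5]
```

Call:
send_rows(
  increments=[
    [-38,18,0,0,0,7,1],
    [-77,35,0,0,0,14,1],
    [-116,53,0,0,0,21,1],
    [-155,70,0,0,0,28,1],
    [-155,70,0,0,0,28,1],
    [-155,70,0,0,0,28,1],
  ],
)

```text
clock: 9.5
tool_pos: [0.4721, -0.1136, 0.2378]
orientation: [0.967, 0.254, -0.0, -0.0]
force: [0.9, -0.5, 1.0]
opening: -0.001
gripper_force: 0.0
```

The tin's right edge is now at y -80, which is home, with yaw about 0. I'll check the lever from close before descending.

```bash
python3 - <<'E'
from h import *
im=robot.capture("wrist");cv2.imwrite("pics/w3.png",im[:,:,::-1])
E
```

```text
(no output)
```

View pics/w3.png

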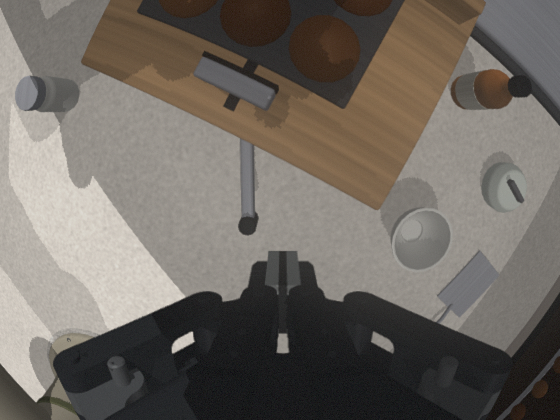

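The wrist view shows the lever vertical in the image at column 247 with its pin at (248,225), and the fingers at (283,255) to its right. I'll measure the lever line against the planned contact.

```bash
python3 - <<'E'
from h import *
for p in((247,150,.07),(248,205,.07),(248,219,.09),(248,231,.06)):
    P=wray(p,p[2]);print(P,S(P),S(P)-[-50,0], np.degrees(np.arctan2(S(P)[1],-S(P)[0]-50)))
s=robot.observe();print(S(s["tool_pos"]),s["clock"])
E
```

```text
[ 0.49492671 -0.06366911  0.07      ] [-98.39691782 -27.71810551] [-48.39691782 -27.71810551] -29.800828470906612
[ 0.44878557 -0.08954303  0.07      ] [-145.17042111  -52.4305288 ] [-95.17042111 -52.4305288 ] -28.850897149632118
[ 0.44262702 -0.09513848  0.09      ] [-151.46692014  -57.87028937] [-101.46692014  -57.87028937] -29.69769067973036
[ 0.4218976  -0.10253828  0.06      ] [-172.37483298  -64.74959369] [-122.37483298  -64.74959369] -27.883708172718993
[-121.72515049  -77.50012487] 9.55
```

The lever agrees with theta = 0. I'll descend beside it.

Call:
send_rows(
  increments=[
    [0,0,-45,0,0,0,1],
    [0,0,-90,0,0,0,1],
    [0,0,-125,0,0,0,1],
    [0,0,-150,0,0,0,1],
    [0,0,-165,0,0,0,1],
    [0,0,-178,0,0,0,1],
    [0,0,-178,0,0,0,1],
    [0,0,-178,0,0,0,1],
  ],
)

```text
clock: 10.35
tool_pos: [0.4731, -0.1141, 0.0601]
orientation: [0.967, 0.254, -0.0, -0.0]
force: [-0.3, 0.3, 0.4]
opening: -0.001
gripper_force: 0.0
```

Call:
send_rows(
  increments=[
    [-1,1.8,0,0,0,0,1],
    [-2,3.6,0,0,0,0,1],
    [-3,5.4,0,0,0,0,1],
    [-4,7.2,0,0,0,0,1],
    [-5,9,0,0,0,0,1],
    [-5.7,11,0,0,0,0,1],
  ],
)

```text
clock: 10.95
tool_pos: [0.4667, -0.1026, 0.0604]
orientation: [0.967, 0.254, 0.0, 0.0]
force: [-0.3, 0.6, -0.5]
opening: -0.002
gripper_force: 0.0
```

Call:
send_rows(
  increments=[
    [-3.3,3.9,0,0,0,-2.9,1],
    [-6.4,7.9,0,0,0,-5.7,1],
    [-9.3,12.1,0,0,0,-8.6,1],
    [-12,16.5,0,0,0,-11.5,1],
    [-14.4,21,0,0,0,-14.3,1],
    [-16.7,25.6,0,0,0,-17.2,1],
    [-17.5,27.4,0,0,0,-18.3,1],
    [-18.2,29.2,0,0,0,-19.4,1],
  ],
)

```text
clock: 11.75
tool_pos: [0.449, -0.0744, 0.0605]
orientation: [0.996, 0.087, 0.0, 0.001]
force: [-0.9, -7.6, -1.1]
opening: 0.0
gripper_force: 3.6
```

```bash
python3 - <<'E'
from h import *
from scipy.spatial.transform import Rotation as Ro
F=[]
for i in range(2):
    robot.capture("top");s=robot.observe();F.append(s["force"])
im=robot.capture("top");cv2.imwrite("pics/t3.png",im[:,:,::-1])
print(s["clock"],s["tool_pos"],Ro.from_quat(s["orientation"]).apply([1,0,0]),F,contact(.34))
E
```

```text
11.85 [ 0.44887876 -0.07423002  0.06046376] [9.84726741e-01 1.74105979e-01 5.94066829e-04] [array([ 0.40576414, -6.44991171, -1.41954366]), array([-0.33999528, -5.17874485, -1.08444728])] [ 0.4480929  -0.07329472]
```

Call:
send_rows(
  increments=[
    [-1.1,2.8,0,0,0,-1.7,1],
    [-2.1,5.7,0,0,0,-3.4,1],
    [-2.9,8.1,0,0,0,-4.8,1],
    [-3.6,10.6,0,0,0,-6.3,1],
    [-4.3,13.1,0,0,0,-7.8,1],
    [-4.9,15.6,0,0,0,-9.2,1],
  ],
)

```text
clock: 12.5
tool_pos: [0.4438, -0.0589, 0.0605]
orientation: [1.0, 0.007, 0.0, 0.001]
force: [-1.7, -9.2, 0.8]
opening: 0.001
gripper_force: 4.1
```

Call:
send_rows(
  increments=[
    [-0.5,2.5,0,0,0,-1.4,1],
    [-1,5,0,0,0,-2.8,1],
    [-1.4,7.5,0,0,0,-4.3,1],
    [-1.8,10,0,0,0,-5.7,1],
  ],
)

```text
clock: 12.9
tool_pos: [0.4418, -0.0488, 0.0604]
orientation: [0.999, -0.043, -0.0, 0.001]
force: [-3.5, -8.6, 0.5]
opening: 0.002
gripper_force: 4.4
```

```bash
cat > r.py <<'E'
from h import *
s=robot.observe();d=s["tool_pos"][:2]-(o-.05*ex);F=s["force"];lp=S(s["tool_pos"])-[-50,0]
r=np.hypot(*lp);al=np.arctan2(lp[1],-lp[0])+np.arcsin(20.5/r)
print(round(s["clock"],2),"th",round(al+.5,3),"F",F.round(1),"Mz",s["moment"].round(3),"T",round(d[0]*F[1]-d[1]*F[0],3),"r",round(r,1))
E
python3 r.py
```

```text
12.9 th 0.589 F [-3.5 -8.6  0.5] Mz [-1.353  0.462  0.052] T 0.813 r 101.8
```

Call:
send_rows(
  increments=[
    [-0.1,1,0,0,0,-0.6,1],
    [-0.2,2,0,0,0,-1.1,1],
  ],
)

```text
clock: 13.1
tool_pos: [0.4415, -0.0468, 0.0604]
orientation: [0.999, -0.052, -0.0, 0.001]
force: [-3.1, -8.9, 1.5]
opening: -0.002
gripper_force: 4.4
```

```bash
python3 r.py
```

```text
13.1 th 0.609 F [-3.1 -8.9  1.5] Mz [-1.364  0.577  0.094] T 0.861 r 101.8
```

Call:
send_rows(
  increments=[
    [-0.1,1,0,0,0,-0.6,1],
    [-0.2,2,0,0,0,-1.2,1],
  ],
)

```text
clock: 13.3
tool_pos: [0.4413, -0.0448, 0.0604]
orientation: [0.998, -0.062, -0.0, 0.001]
force: [-3.2, -8.8, 1.4]
opening: 0.002
gripper_force: 4.4
```

```bash
python3 r.py
```

```text
13.3 th 0.629 F [-3.2 -8.8  1.4] Mz [-1.264  0.552  0.09 ] T 0.855 r 101.9
```

Call:
send_rows(
  increments=[
    [-0.1,1,0,0,0,-0.6,1],
    [-0.2,2,0,0,0,-1.2,1],
  ],
)

```text
clock: 13.5
tool_pos: [0.441, -0.0428, 0.0604]
orientation: [0.997, -0.073, -0.0, 0.001]
force: [-3.1, -8.9, 1.0]
opening: -0.003
gripper_force: 4.4
```

```bash
python3 r.py
```

```text
13.5 th 0.648 F [-3.1 -8.9  1. ] Mz [-1.314  0.563  0.094] T 0.877 r 101.9
```

Torque sits on a flat plateau of about 0.86, so either free turning or tin sliding. I'll continue in 0.02 rad steps and watch for the spring slope.

Call:
send_rows(
  increments=[
    [-0.1,1,0,0,0,-0.6,1],
    [-0.1,2,0,0,0,-1.2,1],
  ],
)

```text
clock: 13.7
tool_pos: [0.4409, -0.0408, 0.0604]
orientation: [0.997, -0.083, -0.0, 0.001]
force: [-4.0, -8.3, 1.2]
opening: 0.001
gripper_force: 4.4
```

```bash
python3 r.py
```

```text
13.7 th 0.668 F [-4.  -8.3  1.2] Mz [-1.269  0.666  0.14 ] T 0.82 r 101.9
```

Call:
send_rows(
  increments=[
    [0,1,0,0,0,-0.6,1],
    [-0.1,2,0,0,0,-1.2,1],
  ],
)

```text
clock: 13.9
tool_pos: [0.4407, -0.0388, 0.0604]
orientation: [0.996, -0.094, -0.0, 0.001]
force: [-3.9, -8.2, 2.2]
opening: -0.002
gripper_force: 4.4
```

```bash
python3 r.py
```

```text
13.9 th 0.688 F [-3.9 -8.2  2.2] Mz [-1.306  0.627  0.044] T 0.822 r 102.0
```

Call:
send_rows(
  increments=[
    [0,1,0,0,0,-0.6,1],
    [0,2,0,0,0,-1.2,1],
  ],
)

```text
clock: 14.1
tool_pos: [0.4406, -0.0367, 0.0604]
orientation: [0.995, -0.104, -0.001, 0.001]
force: [-5.6, -7.9, 2.3]
opening: 0.003
gripper_force: 4.4
```

```bash
python3 r.py
```

```text
14.1 th 0.708 F [-5.6 -7.9  2.3] Mz [-1.276  0.734  0.121] T 0.796 r 102.0
```

Call:
send_rows(
  increments=[
    [-0.1,1,0,0,0,-0.6,1],
    [-0.1,2,0,0,0,-1.2,1],
  ],
)

```text
clock: 14.3
tool_pos: [0.4406, -0.0347, 0.0604]
orientation: [0.993, -0.115, -0.0, 0.001]
force: [-4.5, -8.4, 1.6]
opening: -0.002
gripper_force: 4.4
```

```bash
python3 r.py
```

```text
14.3 th 0.727 F [-4.5 -8.4  1.6] Mz [-1.21   0.694  0.128] T 0.858 r 102.0
```

Call:
send_rows(
  increments=[
    [-0.1,1,0,0,0,-0.6,1],
    [-0.1,2,0,0,0,-1.2,1],
  ],
)

```text
clock: 14.5
tool_pos: [0.4406, -0.0328, 0.0604]
orientation: [0.992, -0.125, -0.0, 0.001]
force: [-4.2, -8.2, 1.7]
opening: 0.0
gripper_force: 4.4
```

```bash
python3 r.py
```

```text
14.5 th 0.747 F [-4.2 -8.2  1.7] Mz [-1.291  0.63   0.116] T 0.84 r 102.1
```

Call:
send_rows(
  increments=[
    [0,1,0,0,0,-0.6,1],
    [0,2,0,0,0,-1.2,1],
  ],
)

```text
clock: 14.7
tool_pos: [0.4406, -0.0307, 0.0604]
orientation: [0.991, -0.135, -0.0, 0.001]
force: [-4.1, -8.0, 1.5]
opening: 0.0
gripper_force: 4.4
```

```bash
python3 r.py; python3 - <<'E'
from h import *
im=robot.capture("top")[145:260,210:370,::-1]
cv2.imwrite("pics/t4.png",cv2.resize(cv2.convertScaleAbs(im,alpha=1.5),None,fx=5,fy=5,interpolation=cv2.INTER_CUBIC))
E
```

```text
14.7 th 0.766 F [-4.1 -8.   1.5] Mz [-1.251  0.601  0.091] T 0.835 r 102.1
```

View pics/t4.png

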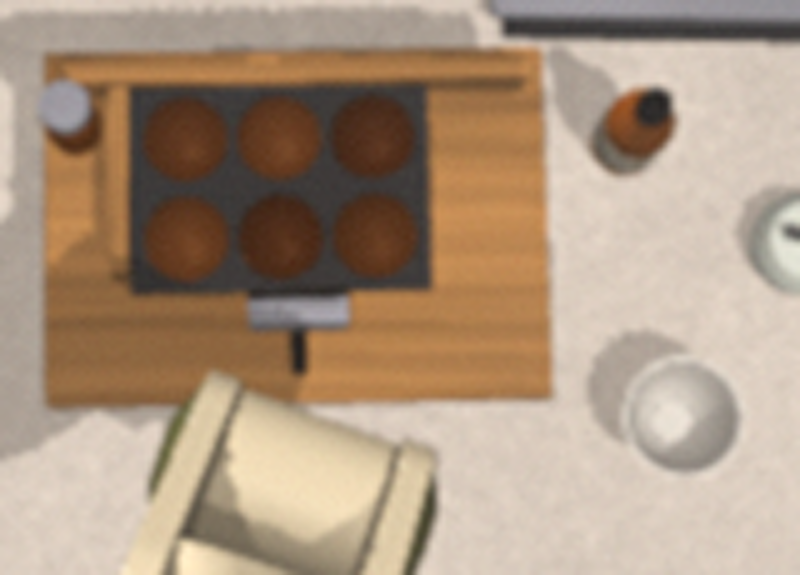

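The picture shows the jaw on the tin's front edge (crop row 292), the tin against the side stop (column 132), and its back edge close to the back stop (row 87). I'll continue stepping.

Call:
send_rows(
  increments=[
    [0,1,0,0,0,-0.6,1],
    [0,2,0,0,0,-1.2,1],
  ],
)

```text
clock: 14.95
tool_pos: [0.4406, -0.0288, 0.0604]
orientation: [0.989, -0.146, -0.0, 0.001]
force: [-2.9, -8.7, 0.7]
opening: -0.0
gripper_force: 4.4
```

```bash
python3 r.py
```

```text
14.95 th 0.786 F [-2.9 -8.7  0.7] Mz [-1.187  0.513  0.024] T 0.905 r 102.2
```

Call:
send_rows(
  increments=[
    [0,1,0,0,0,-0.6,1],
    [0,2,0,0,0,-1.2,1],
  ],
)

```text
clock: 15.15
tool_pos: [0.4407, -0.0268, 0.0604]
orientation: [0.988, -0.156, -0.0, 0.001]
force: [-2.8, -7.8, 0.5]
opening: -0.002
gripper_force: 4.3
```

```bash
python3 r.py
```

```text
15.15 th 0.805 F [-2.8 -7.8  0.5] Mz [-1.202  0.529  0.017] T 0.816 r 102.2
```

Call:
send_rows(
  increments=[
    [0.1,1,0,0,0,-0.6,1],
    [0.1,2,0,0,0,-1.2,1],
  ],
)

```text
clock: 15.35
tool_pos: [0.4408, -0.0248, 0.0604]
orientation: [0.986, -0.166, -0.0, 0.001]
force: [-3.6, -8.2, 0.2]
opening: 0.003
gripper_force: 4.3
```

```bash
python3 r.py
```

```text
15.35 th 0.825 F [-3.6 -8.2  0.2] Mz [-1.293  0.481  0.031] T 0.867 r 102.3
```

Call:
send_rows(
  increments=[
    [0.1,1,0,0,0,-0.6,1],
    [0.2,2,0,0,0,-1.2,1],
  ],
)

```text
clock: 15.55
tool_pos: [0.441, -0.0228, 0.0604]
orientation: [0.984, -0.177, -0.0, 0.001]
force: [-2.7, -8.7, 1.2]
opening: -0.003
gripper_force: 4.5
```

```bash
python3 r.py
```

```text
15.55 th 0.844 F [-2.7 -8.7  1.2] Mz [-1.247  0.544  0.018] T 0.913 r 102.3
```

Call:
send_rows(
  increments=[
    [0.1,1,0,0,0,-0.6,1],
    [0.2,2,0,0,0,-1.2,1],
  ],
)

```text
clock: 15.75
tool_pos: [0.4412, -0.0208, 0.0604]
orientation: [0.982, -0.187, -0.0, 0.001]
force: [-3.7, -8.9, 0.2]
opening: -0.003
gripper_force: 4.8
```

```bash
python3 r.py
```

```text
15.75 th 0.863 F [-3.7 -8.9  0.2] Mz [-1.402  0.546  0.022] T 0.957 r 102.4
```

Call:
send_rows(
  increments=[
    [0.1,1,0,0,0,-0.6,1],
    [0.3,2,0,0,0,-1.2,1],
  ],
)

```text
clock: 15.95
tool_pos: [0.4414, -0.0189, 0.0604]
orientation: [0.98, -0.197, -0.0, 0.001]
force: [-4.2, -9.1, 1.8]
opening: 0.001
gripper_force: 5.2
```

```bash
python3 r.py
```

```text
15.95 th 0.882 F [-4.2 -9.1  1.8] Mz [-1.523  0.638  0.055] T 0.986 r 102.4
```

The pad force rises cleanly from 4.35 to 5.2, with onset near 0.842 rad, so clamping is about 13 N and torque about 0.27 N m over free. One more 0.02 rad step should give about 17 N. Then I'll back off along the reverse tangent and rise.

Call:
send_rows(
  increments=[
    [0.1,1,0,0,0,-0.6,1],
    [0.3,2,0,0,0,-1.2,1],
  ],
)

```text
clock: 16.15
tool_pos: [0.4417, -0.017, 0.0604]
orientation: [0.978, -0.207, -0.0, 0.001]
force: [-4.3, -10.6, 1.0]
opening: -0.003
gripper_force: 5.6
```

```bash
python3 r.py
```

```text
16.15 th 0.901 F [ -4.3 -10.6   1. ] Mz [-1.598  0.703  0.058] T 1.148 r 102.5
```

That puts torque about 0.35 N m over free turning, so I stop here and back off.

Call:
send_rows(
  increments=[
    [-1,-2.3,0,0,0,0,1],
    [-4,-9.2,0,0,0,0,1],
    [-9,-20,0,0,0,0,1],
    [-14,-26,0,0,0,0,1],
    [-14,-26,40,0,0,0,1],
    [-14,-26,85,0,0,0,1],
    [-14,-26,130,0,0,0,1],
    [-54,-46,170,0,0,0,1],
    [-94,-66,180,0,0,0,1],
    [-94,-66,180,0,0,0,1],
  ],
)

```text
clock: 17.15
tool_pos: [0.3457, -0.0835, 0.242]
orientation: [0.978, -0.209, 0.002, 0.001]
force: [0.6, -0.4, -0.2]
opening: -0.004
gripper_force: 0.0
```

Call:
send_rows(
  increments=[
    [0,-45,0,0,0,0,1],
    [0,-90,0,0,0,0,1],
    [0,-135,0,0,0,0,1],
    [0,-135,0,0,0,0,1],
    [0,-135,0,0,0,0,1],
    [0,-135,0,0,0,0,1],
  ],
)

```text
clock: 17.75
tool_pos: [0.348, -0.2161, 0.24]
orientation: [0.978, -0.207, -0.0, -0.0]
force: [-0.8, 0.1, 0.1]
opening: -0.002
gripper_force: 0.0
```

```bash
python3 - <<'E'
from h import *
im=robot.capture("top")[145:260,210:370,::-1];s=robot.observe();print(s["clock"],s["tool_pos"],s["force"],s["q"])
cv2.imwrite("pics/t5.png",cv2.resize(cv2.convertScaleAbs(im,alpha=1.5),None,fx=5,fy=5,interpolation=cv2.INTER_CUBIC))
E
```

```text
17.8 [ 0.34807821 -0.21599371  0.24015423] [-0.28849344 -0.64027088 -0.06255529] [-8.43351356e-01  5.37053592e-02  1.81000135e+00  1.82725469e-04
  1.27824510e+00  1.14457858e+00]
```

View pics/t5.png

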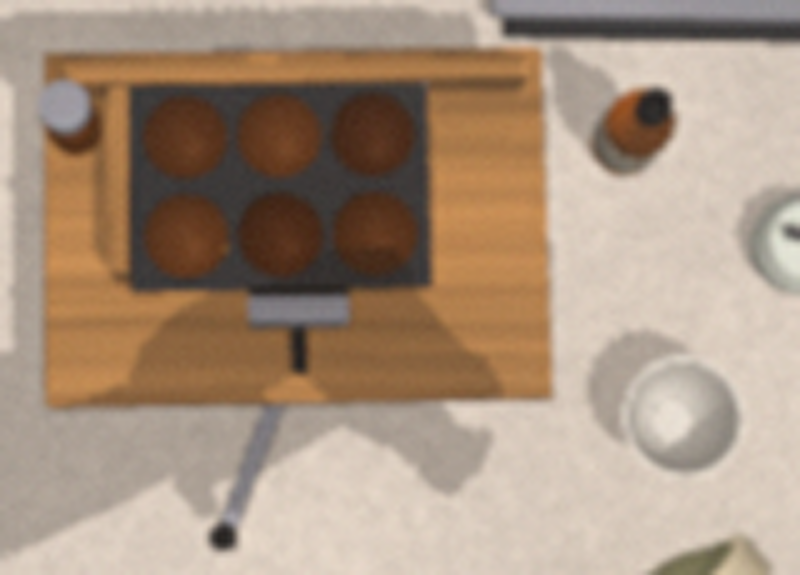

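The tin is flush with the back stop (row 85) and the side stop (column 132), with the jaw on its front edge. The lever has stayed put with its pin at (222,537), and the arm touches nothing.

```bash
python3 -c "
from cell import robot
print(robot.finish_job())"
```

```text
the job is handed in; nothing more can be done
None
```

The tin is against the side stop and clamped on the back stop at an estimated 17 N, torque about 0.35 N m over free turning. The arm is clear, nothing else was touched, and I handed the job in at about 18 s.

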